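# Fit a belt wheel and bring its circlip to the groove

### The job

Slide the toothed belt wheel, hub up, down the upright axle of the blue drive unit until it sits fully home on the shoulder, and let go of it. Then take the circlip pliers by both red handles, squeeze them fully so that the circlip on their tips is spread, bring it level over the axle tip and lower it into the height of the dark groove just above the wheel's hub. Finish while holding it there: keep the handles squeezed, the circlip spread level round the groove without pressing hard on wheel or axle, and leave the other things on the bench where they are.

Things in the scene. Friction and masses are not known exactly. Their poses are not given: they have to be found in the camera images.
- drive: fixed drive unit: blue housing 90x90 mm, 45 mm high, with an upright steel axle in its middle. Origin: centre of its underside, z up. On the housing top a shoulder (34 mm across) ends at height 51 mm; the axle is 24 mm across, with a groove (16 mm across) from 75 to 83 mm; above that again 24 mm across up to 92 mm, then a cone to 14 mm across at the tip, 99 mm
- axle_seat (a point): point on the axle's axis at the shoulder's top face, 51 mm above the bench: the wheel's underside comes to rest here
- groove (a point): point on the axle's axis in the middle of the groove's height, 79 mm above the bench
- axle_tip (a point): point on the axle's axis at its top end, 99 mm above the bench
- wheel: loose aluminium toothed belt wheel, 90 g, lying hub up: toothed rim 64 mm across and 10 mm high, hub 38 mm across that rises to 24 mm; through bore 27 mm. Origin: centre of its underside, z up along the bore. Grasp it round the hub (38 mm, 14 mm of it stands above the rim). Seated on the shoulder, its hub ends at the lower edge of the groove
- pliers: loose circlip pliers, 150 g, 185 mm long, lying flat; a brass-coloured round-wire circlip (wire 4 mm) stays fixed on the tips. Origin: on the pivot, at the underside; x points to the circlip, z up. Handles: 20 to 110 mm behind the pivot, 18 mm high, underside at z = 0. Squeezing them spreads the circlip, springs close it again. Balance point about 40 mm behind the pivot
- pliers_grip (a point): point midway between the handles, 60 mm behind the pivot, 9 mm above the pliers' underside: where to squeeze. Here the handles measure 50 mm over their outsides relaxed, 42 mm squeezed to the stop (then parallel). That takes about 8 N; a firm grip of 20 to 40 N is safe, the stop takes the rest
- ring_center (a point): centre of the spread circlip, at mid wire: 60 mm ahead of the pivot on the pliers' x axis, 2 mm above the pliers' underside. Fully spread, the opening is 29 mm across, relaxed only 21 mm; the axle is 24 mm
- pliers_left (a joint): turn of the left half (+y side), rad: 0 relaxed, 0.067 squeezed to the stop (up to 0.075 under a hard grip)
- pliers_right (a joint): turn of the right half (-y side), rad: 0 relaxed, 0.067 squeezed to the stop (up to 0.075 under a hard grip)
- phone: bystander: phone in a dark green folding case, 160x83x16 mm, lying; origin: centre of its underside
- conical_flask: bystander: conical glass flask with ball stopper, 68 mm across, 137 mm high; origin: centre of its underside
- vial: bystander: sample vial with white cap, 24 mm across, 58 mm high; origin: centre of its underside
- marker: bystander: felt marker with a black cap, 130x14x16 mm, lying; origin: centre of its underside
Mind the look-alikes: they are no part of the job. Leave any brown, green or purple look-alike of the wheel alone.

How it is judged:
By the outcome, as a careful person would: the job done as asked, in the order asked, and still so for the second after the job is handed in, while the arm keeps its last pose, push and grip.
It also fails if it takes over 54 s, if anything falls off the work surface, if the arm or the gripper's body presses on something with over 40 N, if the wrist force passes 120 N, or if a joint passes its speed limit or range.

### The arm

A 6-joint arm with a two-finger parallel gripper is mounted at the origin on a cart in front of the work surface, level with it; the furniture and walls round the work are solid. World frame = base frame: x ahead of the robot, y to its left, z up, the work surface at z = 0. Lengths are in mm, angles in degrees, forces in N, time in s.
With the tool pointing down it reaches from about 325 to 925 mm from the base axis. Payload 3.1 kg.
Tool frame: the origin (TCP) lies at the very end of the fingers, on their centre line; the grasp point (between the pads) lies grasp_offset behind it (grasp_offset is the distance from the TCP to the grasp point, in mm); z points along the fingers, x is the direction in which the jaws open and shut, and the axes are right-handed (so a half turn about z gives the same grasp; the last joint's range is limited). The gripper opens to 85 mm and grips with 20 to 120 N. Pads are 22 mm wide; open, the fingers measure 114 mm over their backs; the gripper's body (76 mm by 85 mm) begins 54 mm behind the grasp point. The pads swing forward as they close: fully open they stand 13 mm farther back than shut.
Start: joints at [64.561, 12.427, 92.441, -0, 75.132, -6.429], TCP at [203.573, 590.929, 200] pointing down, gripper open.
Joint ranges: [-157.48, 157.48], [-44.54, 120.13], [17.64, 146.25], [-64.5, 244.5], [7.68, 150.69], [-147.95, 147.95]. Speed limits (degrees/s): [159.86, 159.86, 180, 180, 180, 180].

### API

Orientations are given as [roll, pitch, yaw] about the fixed x, y, z axes, in that order (R = Rz(yaw) Ry(pitch) Rx(roll)).
In Python, from station import * gives the robot as it stands. Calls block until the motion is done:
- goto(position, orientation): joint-space move of the TCP to a pose.
- move_l(position, attitude=None, speed=150): straight line of the TCP; attitude=None keeps the orientation; speed is the mean speed in mm/s.
- move_j(angles): joint-space move.
- grip(opening, squeeze=None): finger opening in mm; squeeze is the grip in N (None keeps the last); returns when the fingers have stopped.
- wait(seconds).
- solve_ik(position, orientation): joint angles nearest the present ones, or None.
- get_obs(): the state.
- get_image(name): name is "side" or "top" or "wrist"; returns the picture (420x560x3 uint8, red, green, blue); there is no depth.
- get_calibration(name): a dict with "fx", "fy", "cx", "cy" (pixels), "D" ([k1, k2, p1, p2, k3] as OpenCV has them; the pictures are not rectified), "R" (3x3) and "t" (3): a world point X has camera coordinates R X + t; the wrist camera has in their place "mount" (4x4, takes a point from camera to tool coordinates, whose origin is the TCP and whose axes are the tool frame's). Camera axes: x right, y down, z forward; pixel columns grow to the right and rows downward; lengths in mm; the calibration is good to about 2 mm. A picture is of the moment at which its call begins: read the wrist's pose just before it. get_calibration takes no time and is no camera call.
A pose or a line that the arm cannot do raises Unreachable and nothing moves.
- sign_off(): hands the job in, once; it reports no verdict.
Trained networks look in the newest picture that a camera, given by its name, has taken for a name from the list of things; names that differ only in an ending like _2 or _b are one class to them, and where a whole thing is asked for, a point or a joint stands for the part that bears it (a point fixed in the world has none). Each returns a list of dicts, best first, with "score" (0 to 1); they miss things now and then, are a little off and sometimes report something else, mostly with a low value. They report only what shows in the picture. A call takes as long as a camera call. They do not tell look-alikes from the thing itself.
- spot_in(name, camera): "extent" ([centre column, centre row, width, height] in pixels, round what is visible of it).
- regions_of(name, camera): "region" (420x560 bool, what is visible of it) and "extent" ([centre column, centre row, width, height] in pixels, round what is visible of it).
The state is a dict: "t": time; "joint_pos": joint angles; "qvel": joint speeds; "effort": joint torques, N m; "tcp_pos": TCP position; "ee_rot": TCP orientation; "wrist_force": force on the tool from outside, world axes, zero at the start; "moment": the same for the moment, N m; "grip_width": finger opening in mm.
Only numpy, scipy, OpenCV 4.12 (cv2) and the standard library are available. Lean on these libraries where they do the work, as an engineer would, in place of code of your own. Each camera call takes 0.05 s, during which the arm holds its last target.

## Working session

There is one attempt and no reset: what is moved stays moved. The work goes in short steps, each a Python script; the robot and the scene stay as the last script left them, time stands still between calls to the robot, and variables do not carry over. Pictures are saved under pics/ and viewed, and the job is handed in when it is done.

```bash
ls; mkdir -p pics; python3 - <<'E'
from station import *
import cv2
o=get_obs(); print({k:o[k] for k in o})
for n in ["side","top","wrist"]:
    im=get_image(n); cv2.imwrite(f"pics/a_{n}.png",im[:,:,::-1]); print(n,get_calibration(n))
    for w in ["drive","wheel","pliers"]:
        print(n,w,[(round(d["score"],2),[round(float(v)) for v in d["extent"]]) for d in spot_in(w,n)])
E
```

```text
pics
{'t': 0.0, 'joint_pos': array([ 6.45605854e+01,  1.24785230e+01,  9.25273402e+01, -7.94527987e-04,
        7.51343896e+01, -6.42966166e+00]), 'qvel': array([ 0.03733887, -0.08156817,  0.06238887,  0.01429125,  0.12081968,
       -0.04961461]), 'effort': array([ 3.95785555e-04, -3.96840870e+01, -3.03857768e+01, -1.23386349e-04,
        9.69420711e-03, -1.89442557e-05]), 'tcp_pos': array([203.18841724, 590.10351176, 198.65965869]), 'ee_rot': array([-1.79985057e+02,  1.39456577e-01,  7.09904700e+01]), 'wrist_force': array([ 0.52841667, -0.08805806, -0.39799117]), 'moment': array([-0.00867045, -0.00785061, -0.04834834]), 'grip_width': 85.4520600523791}
side {'fx': 486.5223716425251, 'fy': 486.5223716425251, 'cx': 277.4361996233096, 'cy': 211.3001490966666, 'D': array([-0.06317561,  0.        ,  0.        ,  0.        ,  0.        ]), 'R': array([[-0.98153453, -0.1895071 , -0.02601957],
       [-0.08046779,  0.53246789, -0.84261669],
       [ 0.17353644, -0.82496364, -0.53788484]]), 't': array([ 561.10480306,  125.32835905, 1225.79140147])}
side drive [(0.59, [297, 240, 44, 44])]
sid
[... 714 characters left out ...]
]), (0.68, [217, 234, 24, 22]), (0.29, [397, 230, 51, 4]), (0.16, [200, 187, 12, 9])]
top pliers [(0.66, [388, 235, 68, 26])]
wrist {'fx': 326.2148502384467, 'fy': 326.2148502384467, 'cx': 283.26731862729343, 'cy': 207.21631802904622, 'D': array([-0.008145,  0.      ,  0.      ,  0.      ,  0.      ]), 'mount': array([[ 9.99999001e-01, -1.13110316e-03,  8.48034641e-04,
        -2.53342609e-01],
       [ 8.08285056e-04,  9.49604420e-01,  3.13449824e-01,
        -8.03810063e+01],
       [-1.15984153e-03, -3.13448825e-01,  9.49604385e-01,
        -1.73127118e+02],
       [ 0.00000000e+00,  0.00000000e+00,  0.00000000e+00,
         1.00000000e+00]])}
wrist drive []
wrist wheel []
wrist pliers []
```

View pics/a_top.png

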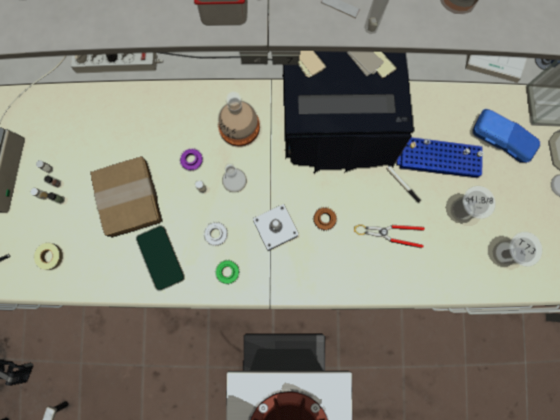

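View pics/a_side.png

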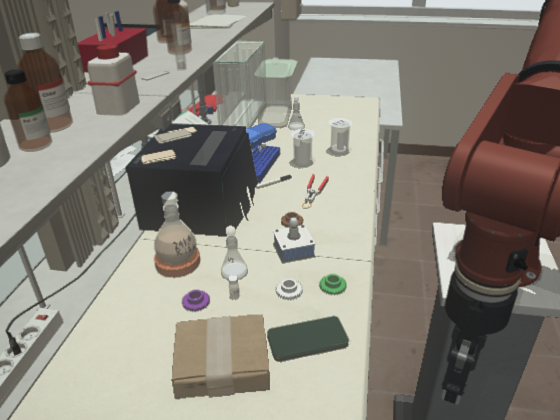

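```bash
python3 - <<'E'
import cv2,numpy as np
t=cv2.imread("pics/a_top.png"); c=t[130:300,160:440]; cv2.imwrite("pics/a_topz.png",cv2.resize(c,None,fx=2.85,fy=2.85,interpolation=cv2.INTER_CUBIC))
t=cv2.imread("pics/a_side.png"); c=t[160:330,160:440]; cv2.imwrite("pics/a_sidez.png",cv2.resize(c,None,fx=2.85,fy=2.85,interpolation=cv2.INTER_CUBIC))
E
```

```text
(no output)
```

View pics/a_topz.png

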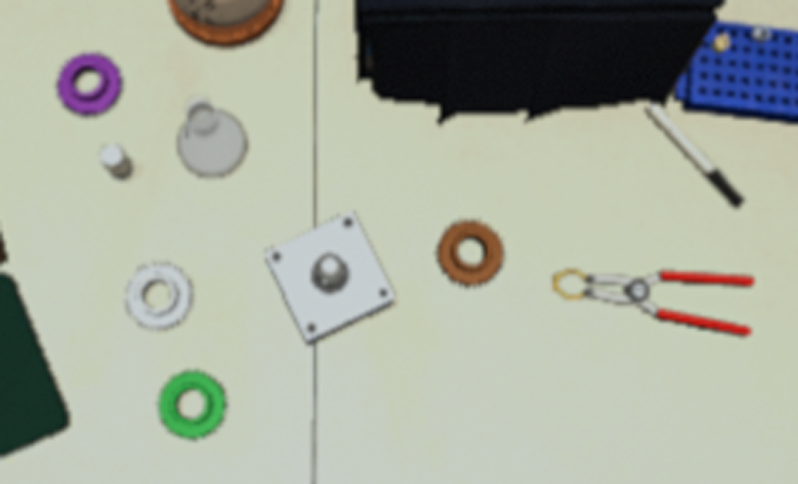

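View pics/a_sidez.png

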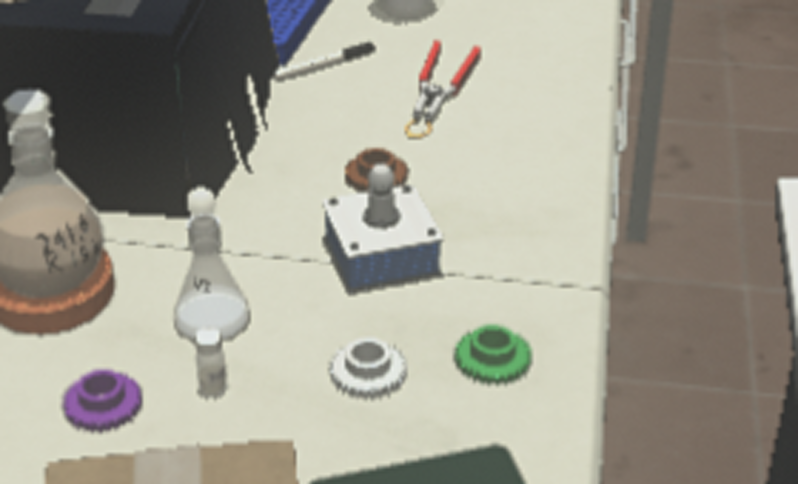

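Wheel look-alikes in the top view are purple (191,159), green (227,271), brown (325,218) and bare grey/aluminium (216,234). The grey one fits "aluminium". The pliers are at about (388,235) with the ring pointing left, and the drive is at (277,226).

```bash
cat > h.py <<'E'
from station import *
import numpy as np, cv2
from scipy.spatial.transform import Rotation as Ro
def cam(n,obs=None):
    c=get_calibration(n); K=np.array([[c['fx'],0,c['cx']],[0,c['fy'],c['cy']],[0,0,1.]])
    if n=='wrist':
        T=np.eye(4); T[:3,:3]=Ro.from_euler('xyz',obs['ee_rot'],degrees=True).as_matrix(); T[:3,3]=obs['tcp_pos']
        M=np.linalg.inv(T@c['mount']); return K,c['D'],M[:3,:3],M[:3,3]
    return K,c['D'],np.array(c['R']),np.array(c['t'])
def ray2plane(C,px,z):
    K,D,R,t=C; u=cv2.undistortPoints(np.array(px,float).reshape(-1,1,2),K,D).reshape(-1,2)
    d=np.c_[u,np.ones(len(u))]@R; o=-R.T@t
    return o+d*((z-o[2])/d[:,2])[:,None]
def proj(C,P):
    K,D,R,t=C; return cv2.projectPoints(np.array(P,float).reshape(-1,3),cv2.Rodrigues(R)[0],t,K,D)[0].reshape(-1,2)
def shot(name):
    o=get_obs(); im=get_image('wrist'); cv2.imwrite(f'pics/{name}.png',im[:,:,::-1]); return o,im
E
python3 - <<'E'
from h import *
import station; print([x for x in dir(station) if not x.startswith('_')])
try: print(grasp_offset)
except Exception as e: print(e)
T=cam('top')
r=lambda p,z: ray2plane(T,p,z).round(1).tolist()
print('wheel',r([(216,233.5)],17)); print('axle tip',r([(276,224.5)],99))
z=lambda a,b:(160+a/2.85,130+b/2.85)
print('housing top corners',r([z(350,212),z(395,298),z(310,343),z(265,255)],45))
print('axletip',r([z(332,262)],99))
print('ring,pivot,h1,h2',r([z(571,284),z(637,290),z(752,281),z(748,331)],9))
print('others',r([z(193,404),z(470,252),z(120,165),z(212,145)],10))
E
```

```text
['Unreachable', 'get_calibration', 'get_image', 'get_obs', 'goto', 'grasp_offset', 'grip', 'move_j', 'move_l', 'regions_of', 'sign_off', 'solve_ik', 'spot_in', 'wait']
18.700000000000003
wheel [[504.5, 191.8, 17.0]]
axle tip [[516.4, 33.9, 99.0]]
housing top corners [[577.5, 16.6, 45.0], [498.9, -23.8, 45.0], [458.2, 52.2, 45.0], [537.6, 93.3, 45.0]]
axletip [[522.8, 32.8, 99.0]]
ring,pivot,h1,h2 [[517.0, -189.9, 9.0], [511.4, -251.8, 9.0], [519.9, -361.9, 9.0], [472.8, -355.4, 9.0]]
others [[405.0, 159.5, 10.0], [546.8, -95.9, 10.0], [629.4, 234.1, 10.0], [649.1, 147.0, 10.0]]
```

```bash
python3 - <<'E'
from h import *
Y=-7
def look(x,y,z,n):
    s=np.radians(Y); ty=np.array([np.sin(s),-np.cos(s)])
    p=np.array([x,y])-12*ty
    goto([p[0],p[1],z+110],[180,0,Y]); wait(.2); o,im=shot(n); print(n,o['t'],o['tcp_pos'].round(2),o['ee_rot'].round(2)); 
    np.savez(f'pics/{n}.npz',tcp_pos=o['tcp_pos'],ee_rot=o['ee_rot'],im=im)
look(504,192,24,'w1'); 
print(spot_in('wheel','wrist'))
look(518,34,99,'d1'); look(515,-190,2,'r1'); look(508,-255,2,'p1'); look(503,-311,9,'g1')
E
```

```text
w1 2.6 [505.3  204.74 134.14] [-1.7999e+02 -1.0000e-02 -6.9100e+00]
[{'extent': [284.0, 198.1, 64.4, 64.2], 'score': 0.96}, {'extent': [190.1, 238.0, 62.2, 58.2], 'score': 0.72}, {'extent': [509.2, 89.5, 80.5, 77.8], 'score': 0.66}]
d1 3.6333 [518.54  47.37 207.63] [-1.7999e+02  1.5000e-01 -6.8800e+00]
r1 4.85 [ 517.39 -176.99  112.94] [ 1.7998e+02 -9.0000e-02 -6.8800e+00]
p1 5.4667 [ 509.48 -241.93  111.89] [-1.7997e+02  2.0000e-02 -6.9300e+00]
g1 6.0583 [ 504.27 -297.7   118.51] [-1.7994e+02  6.0000e-02 -6.9300e+00]
```

```bash
python3 - <<'E'
import cv2,numpy as np
def c(n): return cv2.imread(f"pics/{n}.png")
a=np.vstack([np.hstack([c('w1'),c('d1')]),np.hstack([c('r1'),c('p1')])]); cv2.imwrite("pics/m1.png",cv2.resize(a,(800,600),interpolation=cv2.INTER_AREA))
E
```

```text
(no output)
```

View pics/m1.png

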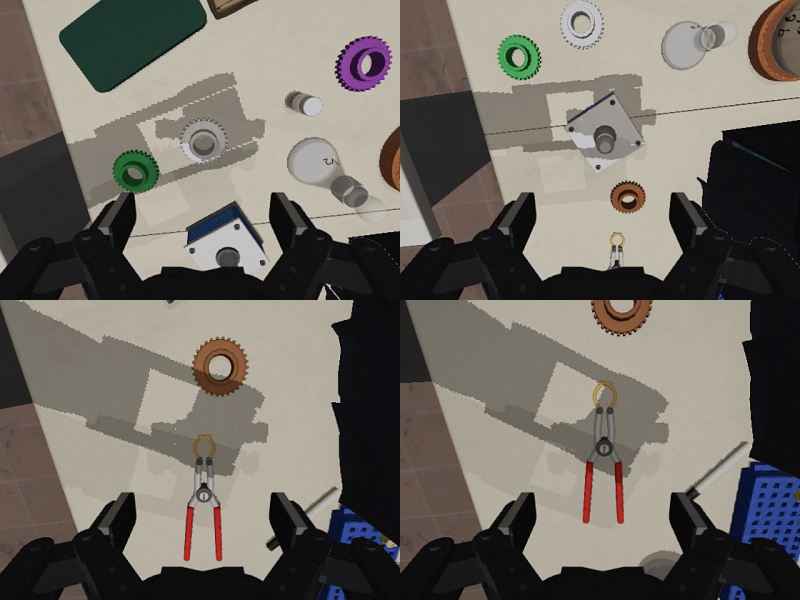

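View pics/g1.png

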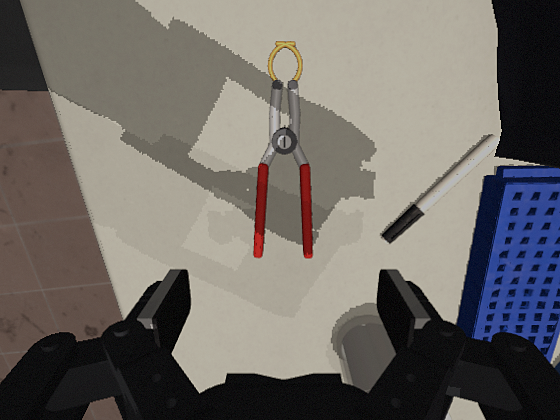

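View pics/w1.png

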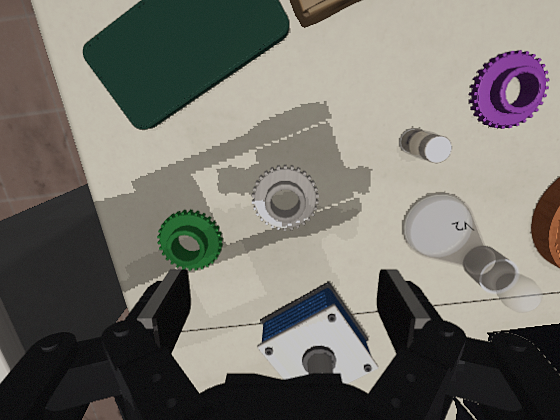

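```bash
python3 - <<'E'
import cv2,numpy as np
def c(n,x,y,w=100,h=80,s=4):
    return cv2.resize(cv2.imread(f"pics/{n}.png")[y:y+h,x:x+w],None,fx=s,fy=s,interpolation=cv2.INTER_CUBIC)
a=np.vstack([np.hstack([c('w1',235,155,100,75),c('d1',235,150,100,75)]),np.hstack([c('r1',235,165,100,75),c('g1',235,30,100,75)])]); 
cv2.imwrite("pics/m2.png",a)
E
```

```text
(no output)
```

View pics/m2.png

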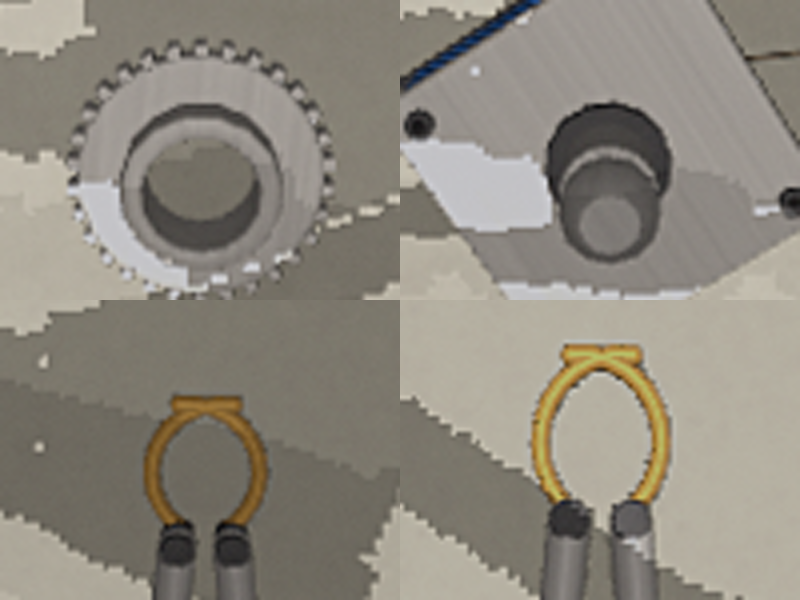

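```bash
cat > fit.py <<'E'
from h import *
from scipy.optimize import least_squares
def ld(n): d=np.load(f'pics/{n}.npz'); return d,cam('wrist',d)
def ringfit(n,guess,q=0.067,z=2.0):
    d,C=ld(n); hsv=cv2.cvtColor(d['im'],cv2.COLOR_RGB2HSV)
    m=(hsv[:,:,0]>12)&(hsv[:,:,0]<32)&(hsv[:,:,1]>110)&(hsv[:,:,2]>60)
    v,u=np.nonzero(m); P=ray2plane(C,np.c_[u,v],z)[:,:2]
    k=np.hypot(*(P-guess[:2]).T)<35; P=P[k]
    c,s=np.cos(q),np.sin(q)
    def res(p,full=False):
        a=p[2]; D=P-p[:2]  # p = spread ring centre
        X=D[:,0]*np.cos(a)+D[:,1]*np.sin(a); Yy=-D[:,0]*np.sin(a)+D[:,1]*np.cos(a)
        # to pivot frame, rotate each half back
        x=X+60; r=[]
        for sg in (1,-1):
            xr=x*c-sg*s*Yy*1.0; yr=sg*s*x+c*Yy
            r.append((xr-60,yr,np.hypot(xr-60,yr)-16.5))
        use=np.where(Yy>0,r[0][2],r[1][2]); keep=X<12
        if full: print('n',keep.sum(),'rms',np.sqrt(np.mean(use[keep]**2)))
        return np.where(keep,use,0)
    f=least_squares(res,guess,loss='soft_l1'); res(f.x,True); return f.x
if __name__=='__main__':
    g=np.array([514,-190,np.radians(83)])
    for n in ['r1','p1','g1']:
        x=ringfit(n,g); print(n,x[:2].round(2),np.degrees(x[2]).round(2))
    d,C=ld('g1')
    P=ray2plane(C,[(258,253),(308,253),(284.5,141)],9); print('handles,pivot',P.round(1).tolist())
    D=lambda a,b,x0,y0:((a+.5)/4-.5+x0,(b+.5)/4-.5+y0)
    d,C=ld('w1'); P=ray2plane(C,[D(122,192,235,155),D(281,192,235,155),D(201,118,235,155),D(201,266,235,155)],24); print('wheel',P[:2].mean(0),P[2:].mean(0),np.linalg.norm(P[0]-P[1]),np.linalg.norm(P[2]-P[3]))
    d,C=ld('d1'); P=ray2plane(C,[D(179,223,235,150),D(240,223,235,150),D(209,197,235,150),D(209,250,235,150)],99); print('tip',P[:2].mean(0),P[2:].mean(0),np.linalg.norm(P[0]-P[1]),np.linalg.norm(P[2]-P[3]))
    P=ray2plane(C,[D(159,216,235,150),D(260,216,235,150)],92); print('shaft',P.mean(0),np.linalg.norm(P[0]-P[1]))
E
python3 fit.py
```

```text
n 0 rms nan
r1 [ 556.6 -205.7] 113.68
n 0 rms nan
p1 [ 558.31 -213.19] 140.4
n 285 rms 1.0198983166069184
g1 [ 518.36 -191.32] 82.8
handles,pivot [[473.1, -353.0, 9.0], [520.6, -358.8, 9.0], [511.0, -251.2, 9.0]]
wheel [505.92536303 196.09929877  24.        ] [505.77293838 195.78812793  24.        ] 36.170717285858906 35.290848680295966
tip [520.41427608  36.42836611  99.        ] [520.283142    36.28169207  99.        ] 13.839973881783596 12.638779867616893
shaft [520.40719911  35.87475268  92.        ] 23.443565875691377
  return _methods._mean(a, axis=axis, dtype=dtype,
  ret = ret.dtype.type(ret / rcount)
```

```bash
sed -i "s/np.array(\[514,-190/np.array([518,-191/" fit.py; sed -i 's/m=(hsv.*$/m=(hsv[:,:,0]>12)\&(hsv[:,:,0]<32)\&(hsv[:,:,1]>115)\&(hsv[:,:,2]>70)/' fit.py; python3 - <<'E'
from fit import *
for n in ['r1','p1']:
    d,C=ld(n); h=cv2.cvtColor(d['im'],cv2.COLOR_RGB2HSV); p=proj(C,[[518+15,-189,2],[518-15,-193,2]]).round().astype(int); print(p)
    for u,v in p: print(h[v-0,u-5:u+6].tolist())
E
python3 fit.py 2>/dev/null
```

```text
[[302 204]
 [270 212]]
[[17, 106, 94], [18, 169, 121], [18, 166, 137], [18, 177, 115], [17, 132, 114], [30, 19, 110], [21, 32, 110], [18, 34, 112], [24, 32, 110], [21, 33, 109], [19, 33, 109]]
[[22, 35, 110], [19, 37, 110], [19, 32, 110], [21, 32, 110], [22, 34, 111], [25, 29, 106], [17, 106, 96], [18, 174, 120], [18, 162, 137], [18, 175, 108], [17, 127, 92]]
[[303 131]
 [269 140]]
[[17, 70, 95], [18, 181, 113], [18, 164, 137], [19, 168, 147], [18, 160, 115], [21, 56, 104], [28, 25, 123], [22, 32, 121], [24, 30, 120], [21, 34, 121], [19, 34, 120]]
[[23, 28, 180], [21, 28, 181], [23, 28, 181], [23, 28, 180], [24, 27, 180], [23, 23, 178], [17, 42, 164], [20, 174, 173], [24, 142, 182], [23, 147, 180], [17, 154, 157]]
n 222 rms 1.0564907092819311
r1 [ 518.37 -190.88] 82.27
n 271 rms 1.0492649333399076
p1 [ 518.37 -191.13] 82.12
n 283 rms 1.0183098693690096
g1 [ 518.36 -191.29] 82.72
handles,pivot [[473.1, -353.0, 9.0], [520.6, -358.8, 9.0], [511.0, -251.2, 9.0]]
wheel [505.92536303 196.09929877  24.        ] [505.77293838 195.78812793  24.        ] 36.170717285858906 35.290848680295966
tip [520.41427608  36.42836611  99.        ] [520.283142    36.28169207  99.        ] 13.839973881783596 12.638779867616893
shaft [520.40719911  35.87475268  92.        ] 23.443565875691377
```

```bash
cat >> h.py <<'E'
def pl(p,yaw,speed=150,tol=.3,n=3,att0=(180,0)):
    """straight move with correction of the residual TCP error"""
    p=np.array(p,float); cmd=p.copy(); A=[att0[0],att0[1],yaw]
    for i in range(n):
        move_l(cmd.tolist(),A,speed=speed if i==0 else 40); wait(.12); o=get_obs(); e=p-o['tcp_pos']
        if np.abs(e).max()<tol: break
        cmd=cmd+e
    return o
def pr(o,t=''): print(t,'t',round(o['t'],2),o['tcp_pos'].round(2),o['ee_rot'].round(2),'F',o['wrist_force'].round(1),'w',round(o['grip_width'],2))
E
python3 - <<'E'
from h import *
x,y=505.85,195.95
goto([x,y,60],[180,0,-7]); grip(60,30); o=pl([x,y,14],-7,100); pr(o)
o,im=shot('w2')
grip(30,30); pr(get_obs(),'closed'); shot('w3')
grip(60); o=pl([505.9-12*np.sin(np.radians(-7)),y+12*np.cos(np.radians(-7)),134],-7,150,n=1); pr(o); o,im=shot('w4'); np.savez('pics/w4.npz',im=im,**{k:o[k] for k in('tcp_pos','ee_rot')})
E
python3 - <<'E'
import cv2,numpy as np
def c(n,x,y,w=100,h=75,s=4):
    return cv2.resize(cv2.imread(f"pics/{n}.png")[y:y+h,x:x+w],None,fx=s,fy=s,interpolation=cv2.INTER_CUBIC)
a=np.vstack([np.hstack([c('w2',180,250,200,150,2),c('w3',180,250,200,150,2)]),np.hstack([c('w1',235,155),c('w4',235,155)])]); cv2.imwrite("pics/m3.png",a)
E
```

```text
t 9.75 [505.75 195.91  13.79] [-180.   -0.   -7.] F [ 0.1 -0.8  0.2] w 60.0
closed t 10.2 [505.71 195.9   13.75] [180.   0.  -7.] F [ 0.2 -0.6 -0.7] w 30.1
 t 11.72 [506.1  207.43 132.31] [ 1.7993e+02  1.7000e-01 -7.0100e+00] F [ 0.6 -0.1 -0.5] w 59.9
```

View pics/m3.png

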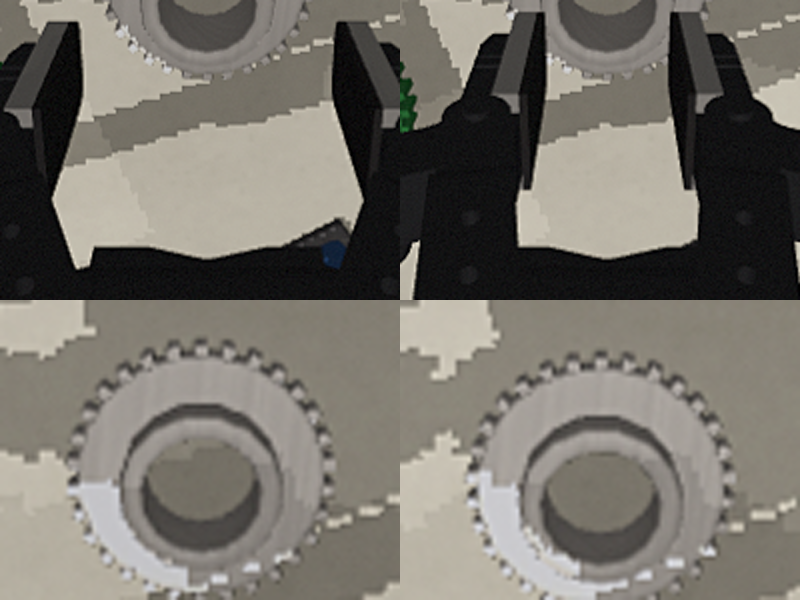

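View pics/w3.png

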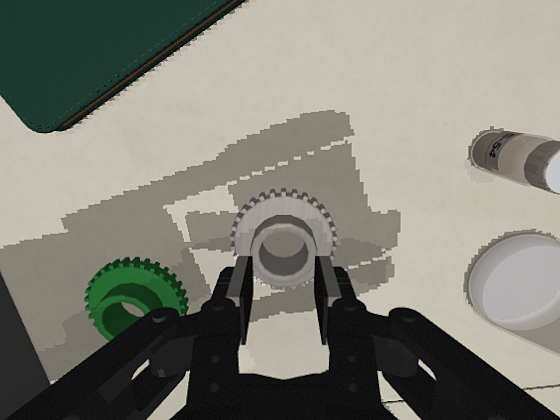

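```bash
python3 - <<'E'
from h import *
o=get_obs()
# project finger-frame points in tool coords to image
c=get_calibration('wrist'); M=np.linalg.inv(c['mount']);K=np.array([[c['fx'],0,c['cx']],[0,c['fy'],c['cy']],[0,0,1.]])
def pt(P): return cv2.projectPoints(np.array(P,float).reshape(-1,3),cv2.Rodrigues(M[:3,:3])[0],M[:3,3],K,c['D'])[0].reshape(-1,2).round(1).tolist()
for w in(30,60,85):
  for z in (0,-5,-13): print(w,z,pt([[w/2,-11,z],[w/2,11,z]]))
E
```

```text
30 0 [[309.4, 227.7], [308.5, 262.3]]
30 -5 [[310.1, 231.1], [309.1, 266.4]]
30 -13 [[311.3, 236.8], [310.2, 273.4]]
60 0 [[335.7, 227.7], [333.9, 262.3]]
60 -5 [[337.1, 231.0], [335.1, 266.4]]
60 -13 [[339.4, 236.8], [337.3, 273.4]]
85 0 [[357.6, 227.7], [355.0, 262.2]]
85 -5 [[359.5, 231.0], [356.8, 266.3]]
85 -13 [[362.9, 236.7], [359.9, 273.3]]
```

View pics/w2.png

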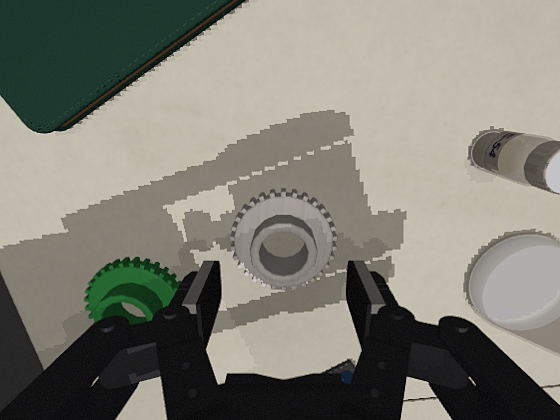

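The fingers closed to 30 mm without touching the 38 mm hub. I'll check where the fingertips really are relative to the TCP with the side and top cameras.

```bash
python3 - <<'E'
from h import *
o=get_obs(); pr(o)
out=[]
for n in('side','top'):
    im=get_image(n)[:,:,::-1].copy(); C=cam(n); p=proj(C,[o['tcp_pos'],o['tcp_pos']+[0,0,-50],o['tcp_pos']+[0,0,40]]); print(n,p.round(1).tolist())
    u,v=p[0].round().astype(int); x0,y0=u-50,v-50
    c=cv2.resize(im[y0:y0+100,x0:x0+100],None,fx=4,fy=4,interpolation=cv2.INTER_CUBIC)
    for q,col in zip(p,[(0,0,255),(255,0,0),(0,255,0)]): cv2.circle(c,tuple(((q-[x0,y0]+.5)*4).astype(int).tolist()),3,col,-1)
    out.append(c)
cv2.imwrite('pics/tcp1.png',np.hstack(out))
E
```

```text
t 11.78 [506.23 207.49 132.43] [ 1.7994e+02  1.6000e-01 -7.0100e+00] F [1.  0.4 0.5] w 59.74
side [[287.2, 249.2], [287.5, 266.9], [286.9, 234.4]]
top [[202.7, 226.3], [206.1, 229.3], [199.8, 223.7]]
```

View pics/tcp1.png

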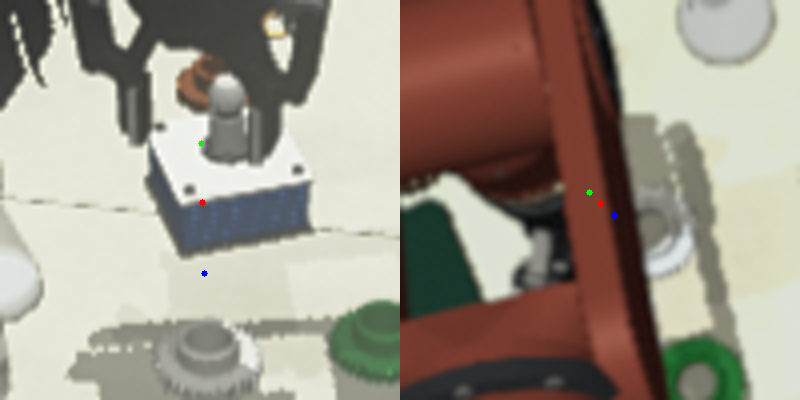

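```bash
python3 - <<'E'
from h import *
o=get_obs(); R=Ro.from_euler('xyz',o['ee_rot'],degrees=True).as_matrix()
C=cam('side'); p0=proj(C,[o['tcp_pos']])[0].round()-50
im=get_image('side')[:,:,::-1].copy()
x0,y0=p0.astype(int); c=cv2.resize(im[y0:y0+60,x0:x0+100],None,fx=8,fy=8,interpolation=cv2.INTER_CUBIC)
for z,col in((-25,(0,0,255)),(-35,(0,255,0)),(-45,(255,0,0))):
    for s in(-30,30):
        P=[o['tcp_pos']+R@np.array([s,y,z]) for y in(-11,11)]
        q=[tuple(((a-[x0,y0]+.5)*8).astype(int).tolist()) for a in proj(C,P)]; cv2.line(c,q[0],q[1],col,1)
cv2.imwrite('pics/tcp2.png',c)
E
```

```text
(no output)
```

View pics/tcp2.png

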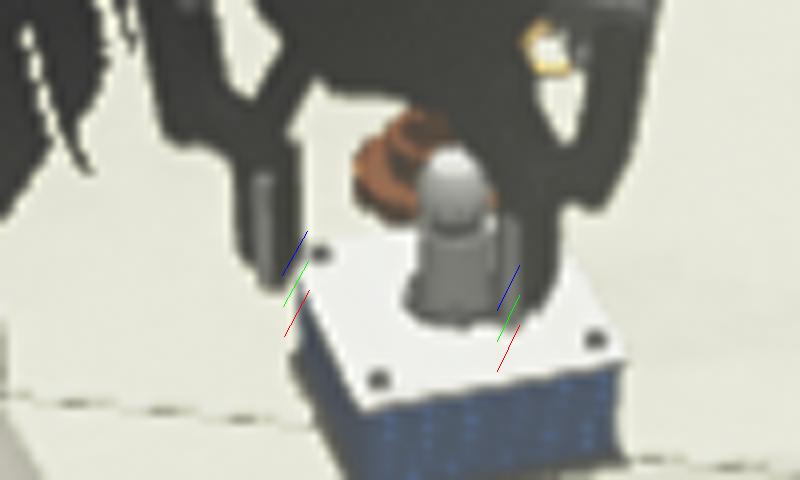

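Both cameras agree: the fingertips end about 40 mm behind the reported TCP at 60 mm opening. I'll descend under force guard to find the rim by touch.

```bash
python3 - <<'E'
from h import *
x,y=505.85,195.95
grip(48,30)
o=pl([x,y,-10],-7,180,n=2); pr(o); f0=o['wrist_force'].copy()
z=-14
while z>-34:
    move_l([x,y,z],[180,0,-7],speed=40); wait(.05); o=get_obs(); d=o['wrist_force']-f0
    print(z,o['tcp_pos'].round(2),d.round(1))
    if np.abs(d).max()>3: break
    z-=2
shot('w5')
E
```

```text
t 13.63 [504.24 195.51 -11.45] [-1.7999e+02 -2.0000e-02 -6.9900e+00] F [ 0.8 -0.2  0.7] w 48.01
-14 [505.77 195.92 -14.18] [-1.1  1.5 -0.9]
-16 [505.67 195.88 -16.17] [ 0.1 -1.  -0.9]
-18 [505.76 195.93 -18.08] [-0.6  0.  -0.9]
-20 [505.73 195.92 -20.12] [-1.   0.4 -0.9]
-22 [505.72 195.91 -22.12] [-1.1 -0.7 -1.3]
-24 [506.11 196.01 -23.91] [-0.3 -0.4 -0. ]
-26 [506.13 196.   -24.  ] [-5.5 -1.1 13.5]
```

View pics/w5.png

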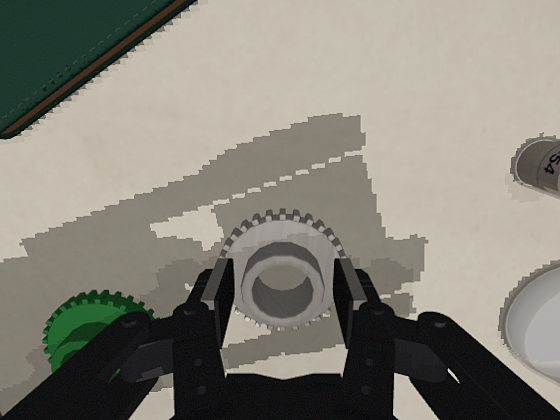

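```bash
python3 - <<'E'
from h import *
x,y=505.85,195.95
o=pl([x,y,-20.8],-7,60,n=2); pr(o)
grip(25,35); wait(.1); pr(get_obs(),'grip'); shot('w6')
move_l([x,y,60],speed=150); wait(.1); pr(get_obs(),'lift'); shot('w7')
E
python3 - <<'E'
import cv2,numpy as np
a=np.hstack([cv2.imread(f"pics/{n}.png")[190:390,180:390] for n in('w6','w7')]); cv2.imwrite("pics/m4.png",cv2.resize(a,None,fx=1.9,fy=1.9))
E
```

```text
t 16.52 [506.14 196.04 -20.54] [ 1.7999e+02  2.0000e-02 -7.0000e+00] F [0.3 0.7 0.1] w 47.98
grip t 16.88 [506.64 196.15 -20.11] [-1.7999e+02 -4.0000e-02 -7.0000e+00] F [-0.3  0.3  0.5] w 35.84
lift t 17.71 [504.2  195.52  58.27] [179.93   0.19  -7.  ] F [ 0.   0.6 -2.5] w 35.97
```

View pics/m4.png

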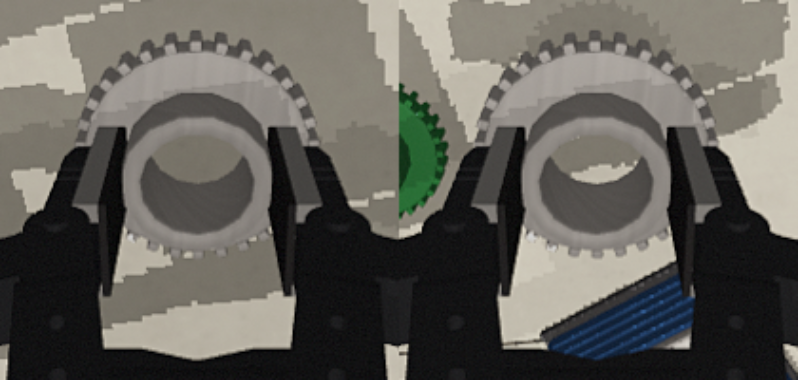

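```bash
python3 - <<'E'
from h import *
move_l([506,150,96],[180,0,-7],speed=180)
o=pl([520.4,36.5,93],-7,180,tol=.25); pr(o); o,im=shot('w8'); np.savez('pics/w8.npz',im=im,**{k:o[k] for k in('tcp_pos','ee_rot')})
cv2.imwrite('pics/w8z.png',cv2.resize(im[190:340,190:380,::-1],None,fx=4,fy=4,interpolation=cv2.INTER_CUBIC))
E
```

```text
t 19.87 [520.37  36.22  92.92] [180.   0.  -7.] F [ 0.1  0.7 -1.1] w 35.49
```

View pics/w8z.png

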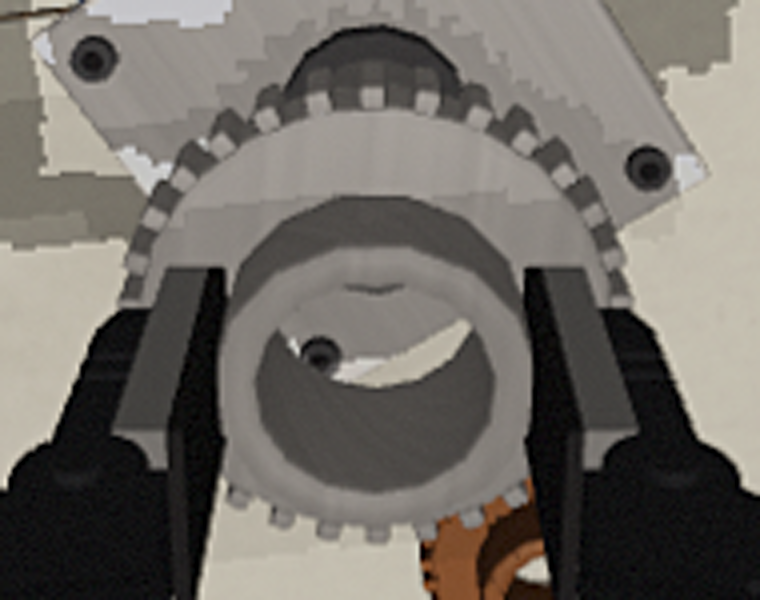

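```bash
python3 - <<'E'
from fit import *
d,C=ld('w8')
th=np.linspace(0,2*np.pi,60)
im=d['im'][190:340,190:380,::-1]; c=cv2.resize(im,None,fx=4,fy=4,interpolation=cv2.INTER_CUBIC)
def circ(x,y,z,r,col):
    q=proj(C,np.c_[x+r*np.cos(th),y+r*np.sin(th),z+0*th]); q=((q-[190,190]+.5)*4).astype(int); cv2.polylines(c,[q.reshape(-1,1,2)],True,col,1)
circ(520.4,36.3,99,7,(0,0,255)); circ(520.4,36.3,92,12,(0,0,255));circ(520.4,36.3,51,17,(0,0,255))
X,Y,Z=d['tcp_pos']; u=Z+20.1
circ(X,Y,u+24,19,(0,255,0)); circ(X,Y,u+24,13.5,(0,255,0)); circ(X,Y,u,13.5,(255,0,0)); circ(X,Y,u+10,32,(0,255,0))
cv2.imwrite('pics/w8o.png',c)
E
```

```text
(no output)
```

View pics/w8o.png

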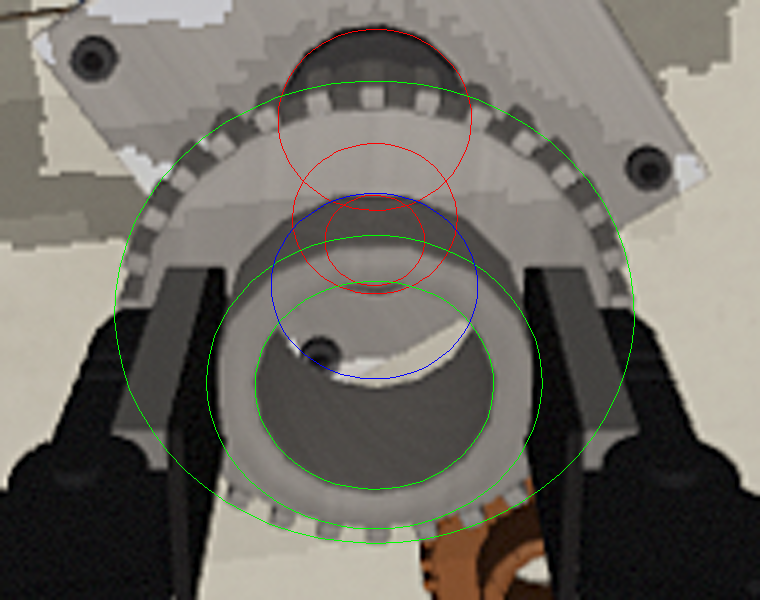

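```bash
python3 - <<'E'
from h import *
f0=get_obs()['wrist_force']
for z in [80,72,64,52,42,36,33,31.5,30,28.5]:
    move_l([520.45,36.8,z],[180,0,-7],speed=60); wait(.05); o=get_obs(); d=o['wrist_force']-f0
    print(z,o['tcp_pos'].round(2),d.round(1))
    if np.abs(d).max()>8: break
pr(o); o,im=shot('w9')
E
```

```text
80 [520.01  36.83  79.43] [ 0.8  0.2 -0.3]
72 [520.16  36.82  71.67] [ 0.6  0.4 -0.2]
64 [520.21  36.81  63.66] [0.5 0.8 0.4]
52 [520.23  36.8   51.59] [-0.3  0.2  0. ]
42 [520.32  36.81  41.68] [-0.4  0.2  0.4]
36 [520.32  36.79  35.76] [ 0.   0.6 -0.3]
33 [520.43  36.8   32.94] [-0.   0.5  0.3]
31.5 [520.38  36.82  31.46] [-0.2  0.3 -0.4]
30 [520.86  36.79  30.83] [-3.2  1.   6.6]
28.5 [520.89  36.8   30.75] [-5.3  1.6 14.8]
 t 23.27 [520.89  36.8   30.75] [ 1.7999e+02  2.0000e-02 -6.9900e+00] F [-5.2  1.1 13.8] w 35.66
```

View pics/w9.png

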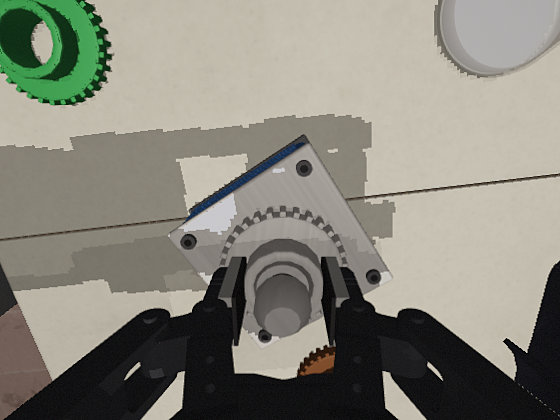

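```bash
python3 - <<'E'
from h import *
move_l([520.5,36.8,30.9],[180,0,-7],speed=30); grip(56); pr(get_obs())
move_l([520.5,48,130],[180,0,-7],speed=180); 
pl([520.5,48,209],-7,180,n=1); wait(.15); o,im=shot('d2'); pr(o); np.savez('pics/d2.npz',im=im,**{k:o[k] for k in('tcp_pos','ee_rot')})
cv2.imwrite('pics/d2z.png',cv2.resize(im[140:260,205:365,::-1],None,fx=5,fy=5,interpolation=cv2.INTER_CUBIC))
E
```

```text
t 23.9 [520.27  36.81  30.54] [ 1.8e+02  3.0e-02 -7.0e+00] F [ 0.7 -0.4  0.3] w 56.06
 t 25.46 [519.44  48.03 207.26] [179.99   0.18  -7.  ] F [ 0.3  0.2 -0.1] w 56.16
```

```bash
python3 - <<'E'
from fit import *
d,C=ld('d2'); th=np.linspace(0,2*np.pi,60)
c=cv2.imread('pics/d2z.png')
def circ(x,y,z,r,col):
    q=proj(C,np.c_[x+r*np.cos(th),y+r*np.sin(th),z+0*th]); q=((q-[205,140]+.5)*5).astype(int); cv2.polylines(c,[q.reshape(-1,1,2)],True,col,1)
x,y=520.4,36.3
circ(x,y,99,7,(0,0,255)); circ(x,y,92,12,(0,0,255)); circ(x,y,75,19,(0,255,0)); circ(x,y,61,32,(0,255,0))
cv2.imwrite('pics/d2o.png',c)
E
```

```text
(no output)
```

View pics/d2o.png

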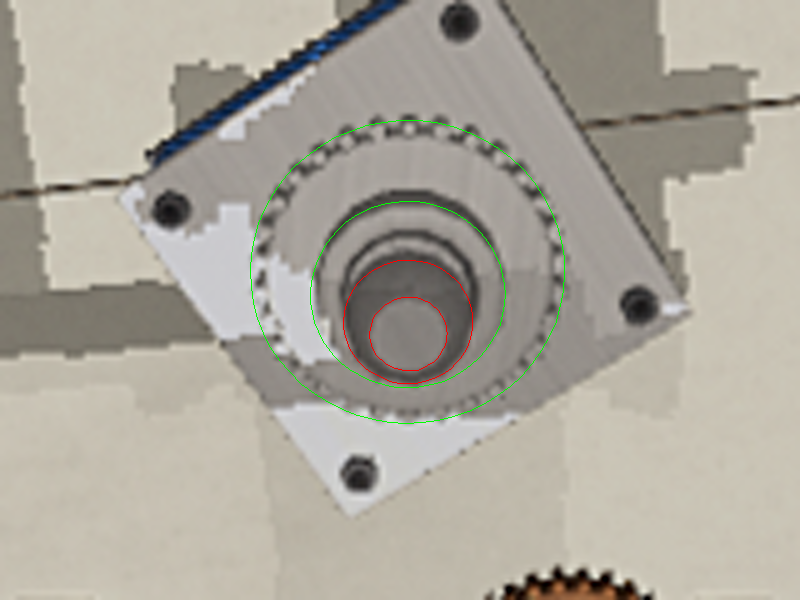

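```bash
python3 - <<'E'
from h import *
a=np.radians(82.5); u=np.array([np.cos(a),np.sin(a)]); r=np.array([518.37,-191.0]); g=r-120*u; print(g)
grip(66,30)
goto([g[0],g[1],40],[180,0,-7.5]); o=pl([g[0],g[1],-10],-7.5,150,n=1,tol=5); f0=o['wrist_force']
o=pl([g[0],g[1],-24],-7.5,100,tol=.25); pr(o); shot('p2')
for z in(-26,-28,-29):
    move_l([g[0],g[1],z],[180,0,-7.5],speed=40); wait(.05); o=get_obs(); pr(o)
    if np.abs(o['wrist_force']-f0).max()>4: break
shot('p3')
E
```

```text
[ 502.70685693 -309.97338336]
 t 28.26 [ 502.79 -310.12  -23.78] [ 1.7999e+02 -1.0000e-02 -7.5100e+00] F [0.2 0.4 0. ] w 66.08
 t 28.61 [ 502.71 -309.98  -25.99] [-180.     0.    -7.5] F [-0.8  0.1  0.3] w 65.71
 t 28.91 [ 502.61 -309.89  -28.12] [-1.7999e+02  1.0000e-02 -7.5000e+00] F [0.1 0.5 0. ] w 65.89
 t 29.21 [ 502.67 -309.94  -29.03] [-180.     0.    -7.5] F [ 0.3 -0.3 -0.7] w 66.03
```

View pics/p3.png

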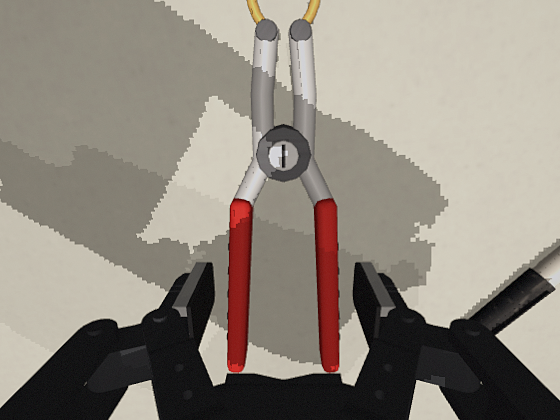

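```bash
python3 - <<'E'
from h import *
grip(30,32); wait(.15); pr(get_obs()); shot('p4')
o=get_obs(); p=o['tcp_pos']
move_l([502.7,-310,-5],[180,0,-7.5],speed=80); wait(.2); pr(get_obs()); o,im=shot('p5'); np.savez('pics/p5.npz',im=im,**{k:o[k] for k in('tcp_pos','ee_rot')})
cv2.imwrite('pics/s5.png',get_image('side')[:,:,::-1])
E
python3 - <<'E'
import cv2,numpy as np
a=np.hstack([cv2.imread(f"pics/{n}.png")[0:400,130:440] for n in('p4','p5')]); cv2.imwrite("pics/m6.png",cv2.resize(a,None,fx=1.28,fy=1.28))
E
```

```text
t 29.76 [ 503.7  -311.04  -27.66] [ 1.7991e+02 -1.1000e-01 -7.4900e+00] F [-0.4 -0.2  5. ] w 39.56
 t 30.46 [ 502.22 -309.58   -5.59] [-1.7996e+02  6.0000e-02 -7.5000e+00] F [-0.5 -0.1 -2.1] w 40.01
```

View pics/m6.png

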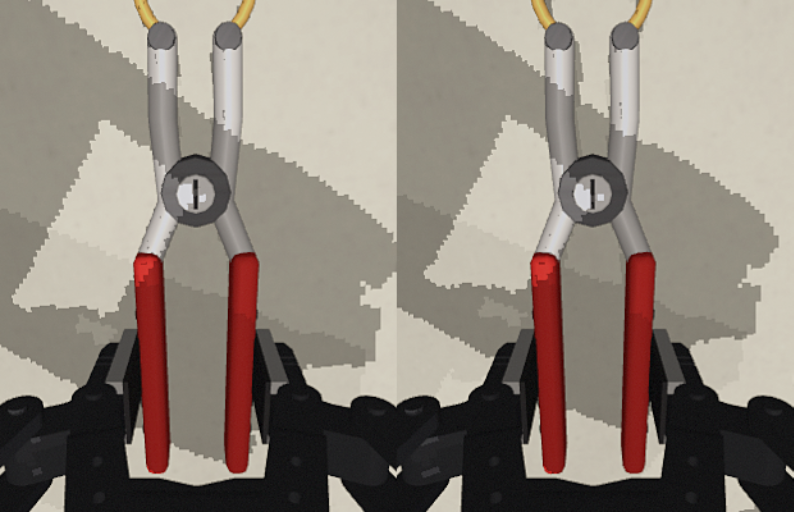

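```bash
python3 - <<'E'
from h import *
c=get_calibration('wrist'); M=np.array(c['mount']);K=np.array([[c['fx'],0,c['cx']],[0,c['fy'],c['cy']],[0,0,1.]])
def tool(px,z):
    u=cv2.undistortPoints(np.array(px,float).reshape(-1,1,2),K,c['D']).reshape(-1,2); d=np.c_[u,np.ones(len(u))]@M[:3,:3].T; o=M[:3,3]
    return (o+d*((z-o[2])/d[:,2])[:,None])
# find pivot blobs via dark ring circle, print crops
def circ(n,box):
    im=cv2.imread(f'pics/{n}.png',0); x,y,w,h=box; g=cv2.resize(im[y:y+h,x:x+w],None,fx=4,fy=4,interpolation=cv2.INTER_CUBIC)
    r=cv2.HoughCircles(g,cv2.HOUGH_GRADIENT,1,60,param1=120,param2=20,minRadius=80,maxRadius=130)
    return None if r is None else [((a[0]+.5)/4-.5+x,(a[1]+.5)/4-.5+y,a[2]/4) for a in r[0][:2]]
P={}
for n in('p3','p4','p5'):
    P[n]=circ(n,(240,110,90,80)); print(n,P[n])
p3=P['p3'][0][:2]
for h in(8,12,16,20): print(h,'p3',tool([p3],-29.03-h).round(2),'p4',tool([P['p4'][0][:2]],-27.66-h).round(2),'p5',tool([P['p5'][0][:2]],-27.66-h).round(2))
E
python3 - <<'E'
import cv2,numpy as np
a=np.hstack([cv2.resize(cv2.imread(f"pics/{n}.png")[0:60,230:335],None,fx=3.8,fy=3.8,interpolation=cv2.INTER_CUBIC) for n in('p3','p5')]); cv2.imwrite("pics/m7.png",a)
E
```

```text
p3 [(np.float32(283.25), np.float32(153.5), np.float32(27.525))]
p4 [(np.float32(282.5), np.float32(149.5), np.float32(27.025))]
p5 [(np.float32(282.5), np.float32(149.25), np.float32(27.05))]
8 p3 [[  0.11 -59.07 -37.03]] p4 [[ -0.2  -60.53 -35.66]] p5 [[ -0.2  -60.63 -35.66]]
12 p3 [[  0.11 -59.69 -41.03]] p4 [[ -0.19 -61.1  -39.66]] p5 [[ -0.19 -61.21 -39.66]]
16 p3 [[  0.11 -60.31 -45.03]] p4 [[ -0.18 -61.68 -43.66]] p5 [[ -0.18 -61.78 -43.66]]
20 p3 [[  0.11 -60.94 -49.03]] p4 [[ -0.17 -62.25 -47.66]] p5 [[ -0.17 -62.35 -47.66]]
```

View pics/m7.png

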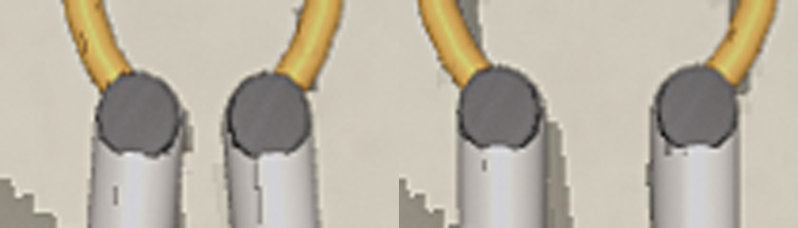

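View pics/s5.png

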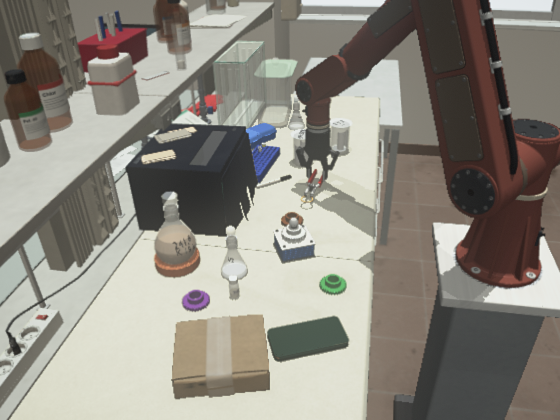

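```bash
python3 - <<'E'
from h import *
move_l([502.5,-290,85],[180,0,-7.5],speed=170)
o=pl([505.05,-84.1,82],-7.5,170,tol=.25); pr(o); o,im=shot('q1')
R=Ro.from_euler('xyz',o['ee_rot'],degrees=True).as_matrix(); 
def ringpts(o,tr=(-.5,-121.4,-29.66),r=16.5):
    th=np.linspace(0,2*np.pi,40); L=np.c_[tr[0]+r*np.cos(th),tr[1]+r*np.sin(th),tr[2]+0*th]; return o['tcp_pos']+L@R.T
out=[]
for n,(x0,y0,w,h) in {'side':(260,185,80,80),'top':(240,190,80,80)}.items():
    im=get_image(n)[:,:,::-1]; c=cv2.resize(im[y0:y0+h,x0:x0+w],None,fx=5,fy=5,interpolation=cv2.INTER_CUBIC); c0=c.copy()
    q=((proj(cam(n),ringpts(o))-[x0,y0]+.5)*5).astype(int); cv2.polylines(c,[q.reshape(-1,1,2)],True,(0,0,255),1)
    th=np.linspace(0,6.3,40)
    for z,r in((99,7),(92,12)):
        q=((proj(cam(n),np.c_[520.4+r*np.cos(th),36.3+r*np.sin(th),z+0*th])-[x0,y0]+.5)*5).astype(int); cv2.polylines(c,[q.reshape(-1,1,2)],True,(255,0,0),1)
    out.append(c)
cv2.imwrite('pics/q1o.png',np.hstack(out))
E
```

```text
t 33.46 [505.06 -83.93  82.  ] [-180.    -0.    -7.5] F [-0.3 -0.5 -1.3] w 40.14
```

View pics/q1o.png

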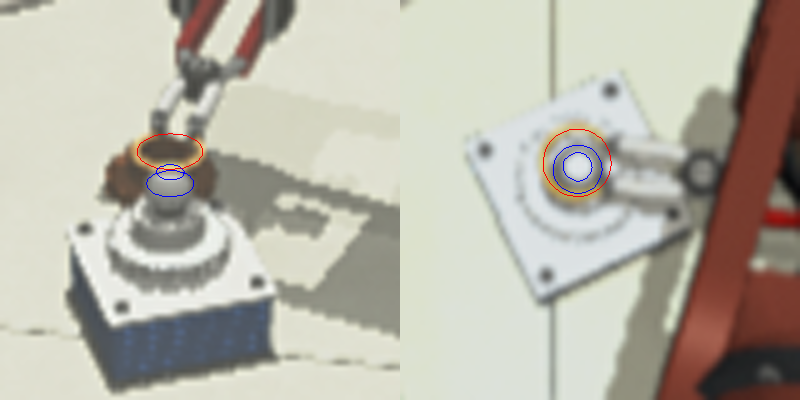

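View pics/q1.png

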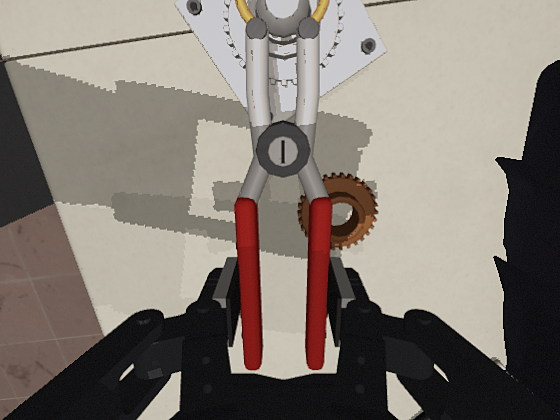

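```bash
python3 - <<'E'
from h import *
im=get_image('top')[:,:,::-1]; a=cv2.resize(im[205:245,252:302],None,fx=8,fy=8,interpolation=cv2.INTER_CUBIC)
s=get_image('side')[:,:,::-1]; s=cv2.resize(s[198:238,268:318],None,fx=8,fy=8,interpolation=cv2.INTER_CUBIC)
w=cv2.imread('pics/q1.png')[0:50,233:333]; w=cv2.resize(w,(800,400),interpolation=cv2.INTER_CUBIC)
cv2.imwrite('pics/q2.png',cv2.resize(np.vstack([np.hstack([a,s]),w[:280]]),None,fx=.99,fy=.99))
E
```

```text
(no output)
```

View pics/q2.png

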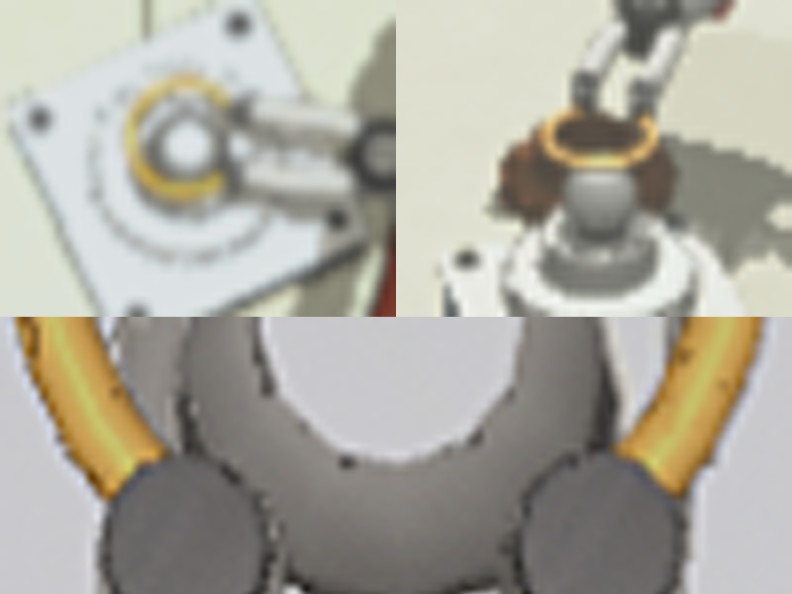

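```bash
python3 - <<'E'
from h import *
from scipy.optimize import least_squares
im=get_image('top'); o=get_obs(); hsv=cv2.cvtColor(im,cv2.COLOR_RGB2HSV)
C=cam('top'); 
I=im.astype(float); b=np.clip((I[:,:,0]+I[:,:,1])/2-I[:,:,2]-25,0,None); b[:, :]*=1
sub=np.zeros_like(b); sub[208:232,264:282]=b[208:232,264:282]
print(sub[208:232,264:284].astype(int))
v,u=np.nonzero(sub>15); w=sub[v,u]; P=ray2plane(C,np.c_[u,v],o['tcp_pos'][2]+29.66)[:,:2]
f=least_squares(lambda p:np.sqrt(w)*(np.hypot(*(P-p[:2]).T)-16.5),[520,36],loss='soft_l1'); print('ring',f.x,len(w))
g=least_squares(lambda p:np.sqrt(w)*(np.hypot(*(P-p[:2]).T)-p[2]),[520,36,16.5]); print(g.x)
E
```

```text
[[ 0  0  0  0  0  0  0  0  0  0  0  0  0  0  0  0  0  0  0  0]
 [ 0  0  0  0  0  0  0  0  0  0  0  0  0  0  0  0  0  0  0  0]
 [ 0  0  0  0  0  0  0  0  0  0  0  0  0  0  0  0  0  0  0  0]
 [ 0  0  0  0  0  0  0  0  0  0  0  0  0  0  0  0  0  0  0  0]
 [ 0  0  0  0  0  0  0  0  0  0  0  0  0  0  0  0  0  0  0  0]
 [ 0  0  0  0  0  0  0  0  0  0  0  0  0  0  0  0  0  0  0  0]
 [ 0  0  0  0  0  0  0  0  0  0  4  9  6  0  0  0  0  0  0  0]
 [ 0  0  0  0  0  0  0  0 19 35 40 41 39 30 17  0  0  0  0  0]
 [ 0  0  0  0  0  0 15 37 36 24  9  5  6 18 35 33  1  0  0  0]
 [ 0  0  0  0  0 10 49 34  2  0  0  0  0  0  5 33 21  0  0  0]
 [ 0  0  0  0  0 40 40  0  0  0  0  0  0  0  0  4  8  0  0  0]
 [ 0  0  0  0 22 43  1  0  0  0  0  0  0  0  0  0  0  0  0  0]
 [ 0  0  0  0 41 22  0  0  0  0  0  0  0  0  0  0  0  0  0  0]
 [ 0  0  0  0 46  8  0  0  0  0  0  0  0  0  0  0  0  0  0  0]
 [ 0  0  0  0 46  7  0  0  0  0  0  0  0  0  0  0  0  0  0  0]
 [ 0  0  0  0 44 16  0  0  0  0  0  0  0  0  0  0  0  0  0  0]
 [ 0  0  0  0 34 27  0  0  0  0  0  0  0  0  0  0  0  0  0  0]
 [ 0  0  0  0 17 48 20  0  0  0  0  0  0  0  0  0  0  0  0  0]
 [ 0  0  0  0  0 56 62 21  0  0  0  0  0  0  0  1  0  0  0  0]
 [ 0  0  0  0  0 26 70 63 31  6  0  0  0 10 37 45  3  0  0  0]
 [ 0  0  0  0  0  0 31 54 61 58 53 50 53 60 64 43  1  0  0  0]
 [ 0  0  0  0  0  0  0 11 32 47 57 58 52 40 22  4  0  0  0  0]
 [ 0  0  0  0  0  0  0  0  0  3 12 13  6  0  0  0  0  0  0  0]
 [ 0  0  0  0  0  0  0  0  0  0  0  0  0  0  0  0  0  0  0  0]]
ring [521.09733995  36.81546942] 58
[520.92382181  36.50896303  16.62950443]
```

```bash
python3 - <<'E'
from h import *
f0=get_obs()['wrist_force']; ok=True
for z in [72,66,60,54,51]:
    move_l([505.05,-84.1,z],[180,0,-7.5],speed=60); wait(.05); o=get_obs(); d=o['wrist_force']-f0
    print(z,o['tcp_pos'].round(2),d.round(1))
    if np.abs(d).max()>5: ok=False; break
if ok: o=pl([505.05,-84.1,49.5],-7.5,40,tol=.2)
wait(.3); o=get_obs(); pr(o); shot('z1')
s=get_image('side')[:,:,::-1]; s=cv2.resize(s[198:268,258:328],None,fx=8,fy=8,interpolation=cv2.INTER_CUBIC)
im=get_image('top')[:,:,::-1]
cv2.imwrite('pics/z1s.png',s); cv2.imwrite('pics/z1t.png',cv2.resize(im[195:255,245:325],None,fx=8,fy=8,interpolation=cv2.INTER_CUBIC))
R=Ro.from_euler('xyz',o['ee_rot'],degrees=True).as_matrix(); th=np.linspace(0,2*np.pi,40)
L=np.c_[-.5+18.5*np.cos(th),-121.4+18.5*np.sin(th),-29.66+0*th]
c=s.copy(); q=((proj(cam('side'),o['tcp_pos']+L@R.T)-[258,198]+.5)*8).astype(int); cv2.polylines(c,[q.reshape(-1,1,2)],True,(0,0,255),1)
for z,r in((83,12),(75,19)):
    q=((proj(cam('side'),np.c_[520.4+r*np.cos(th),36.3+r*np.sin(th),z+0*th])-[258,198]+.5)*8).astype(int); cv2.polylines(c,[q.reshape(-1,1,2)],True,(255,0,0),1)
cv2.imwrite('pics/z1so.png',np.hstack([s[:,80:460],c[:,80:460]]))
E
```

```text
72 [504.55 -83.94  71.41] [ 0.7 -1.2 -0.5]
66 [504.8  -84.01  65.71] [-0.  -0.2 -0.4]
60 [504.74 -84.01  59.66] [ 0.5  1.1 -0.7]
54 [504.73 -83.99  53.64] [-0.2 -0.4 -0. ]
51 [504.93 -84.08  50.89] [-0.6 -0.9 -0.3]
 t 35.99 [505.06 -84.09  49.52] [180.   -0.   -7.5] F [-0.3 -0.  -2.5] w 39.6
```

View pics/z1so.png

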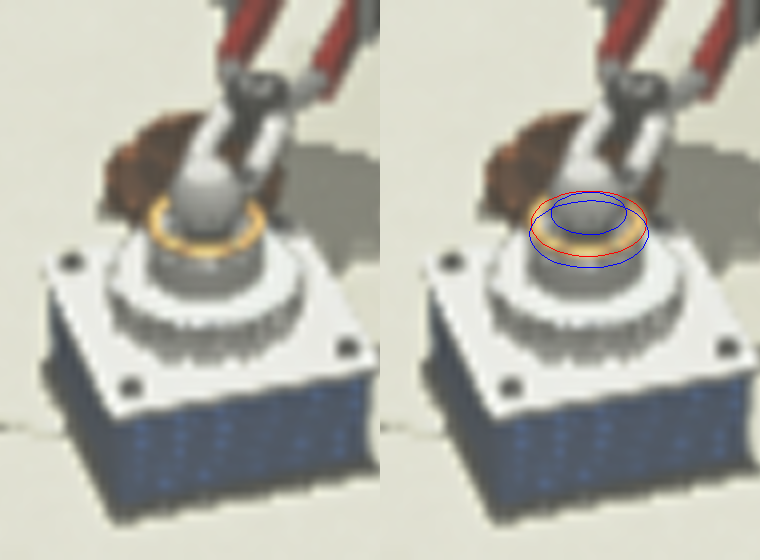

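View pics/z1.png

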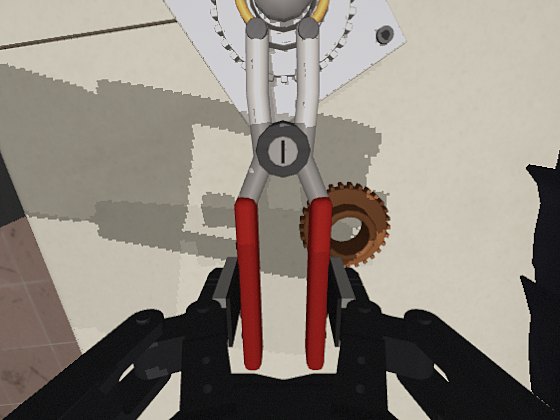

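View pics/z1t.png

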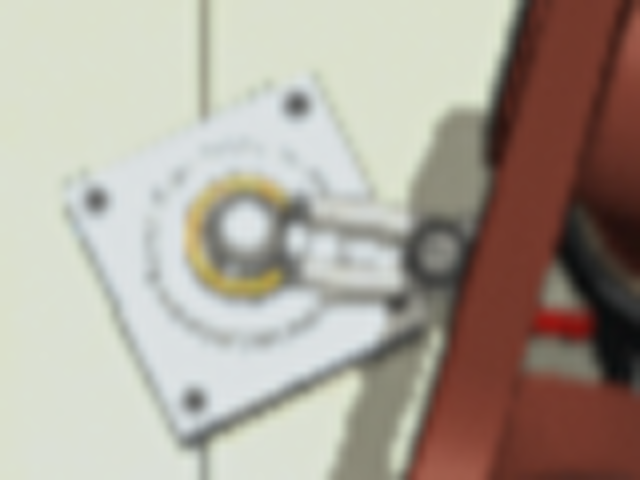

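```bash
python3 - <<'E'
from h import *
pr(get_obs()); sign_off()
E
```

```text
t 36.14 [505.05 -84.09  49.52] [-180.    -0.    -7.5] F [-0.5 -0.4 -1.7] w 39.8
the job is handed in; nothing more can be done
```

I seated the aluminium wheel and am holding the spread circlip level round the groove. I handed the job in at t = 36.1 s of the 54 s allowed.

**Wheel:** It slid down the axle with no side contact and met the shoulder at the expected height (TCP z 30.8, predicted 30.9). After I let go, the wrist picture showed it level on the shoulder. The brown, green and purple look-alikes were never gripped or touched, and I avoided the other items on the bench.

**Circlip:**
- **Spread:** The gripper reads about 39.8 mm on the handles. It also reads about 2 mm low on the 38 mm hub, so this matches 42 mm at the stop. The top view fits a circlip radius of 16.6 mm, which is fully spread.
- **Position:** The top view puts the circlip about 0.6 mm off the axle's axis, against 2.5 mm of clearance. I put the mid wire at about 79.2 mm, and the side view agrees. I calculated that height from the grasp and did not probe it by touch.
- **Contact:** The only load at the end was about 1.7 N downwards, roughly the weight of the pliers.

**What disagreed:**
- **Fingertips:** They end about 30 to 40 mm behind the reported TCP, not at it. My first grasp of the wheel therefore closed on air above the hub without moving it. I then found the rim by a gentle touch (about 14 N) and corrected for it.
- **Pliers grasp:** The fingertips pressed on the bench with about 5 N as they closed. This shifted the pliers about 1.5 mm in the jaws, which I measured and corrected for.

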